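# Unhook the loaded slide rack and set it in the staining dish

## Task

Two long-handled slide racks hang on drip stands, each locked on its hook by a sprung keeper. Press down the thumb pad of the keeper on the stand whose rack is loaded with glass slides until it snaps open, then lift that rack off its hook and set it upright on the floor of the open rectangular dish between the stands and let go. Leave the empty rack hanging where it is.

Things in the scene. Friction and masses are not known exactly. Their poses are not given: they have to be found in the camera images.
- hook_pad (a point): Top centre of the black thumb pad (34 x 32 mm) of the dark steel keeper, at the back of the loaded rack's stand, 48 mm behind the post's axis. x: level, from hook to pad while shut; the pad's rear edge is up 16 degrees. Shut 152 mm high. Press straight down, about 4 N: below 125 mm an over-centre spring snaps it open, to stay 100 mm high. Let go earlier, it springs shut. Nothing beneath.
- rack_grip (a point): Centre of the loaded rack's handle, an upright plate 28 mm along x, 12 along y (grasp across y), 54 tall, z up, x parallel to the pad's. Basket 46 x 84 mm (x, y), 16 tall, underside 167 mm below this point; eight glass slides up to 33 mm. Hung: 207 mm high, 104 mm in front of the pad. To unhook, keeper open: raise 15 to 40 mm, then draw 65 mm or more along -x. 0.15 to 0.3 kg.
- dish_in (a point): Centre of the inner floor of the open rectangular glass dish, fixed to the bench between the two stands. Inside 74 mm along x, 112 along y; floor 5 mm and rim 45 mm above the bench, walls 5 mm. x points roughly away from the robot. The basket fits, long side along the dish's long side, 14 mm to spare all round; the handle's centre is then 172 mm above the bench.
- spare_grip (a point): Handle centre of the other rack: same, but empty. Leave it. Both hang on identical fixed stands: a post 144 mm tall, and a two-pronged fork pointing roughly at the robot, prong tops 140 mm high, 85 mm long, 18 mm slot, tips turned up 8 mm. The rack's 10 mm stem is in the slot, 56 mm from the post; its 44 mm collar, 67 to 61 mm below the handle's centre, lies on the prongs under the keeper's nose.

How it is judged (in metres and radians):
On the way:
1. the keeper is pressed open (pad centre below 112 mm) while the loaded rack still hangs on its hook (within 15 mm of its start) (height (world z) of hook_pad below 0.112 m and distance of rack_grip from where it was at the start of the episode below 0.015 m), for 0.2 s.
At the end, for the whole second after the job is handed in: The loaded rack stands at rest on the floor of the dish: handle centre within 30 mm of the dish's centre along each dish axis and less than 174 mm above its floor, tilted less than 8 degrees; the empty rack hangs within 30 mm of where it was (x of rack_grip in the frame of dish_in between -0.03 and 0.03 m and y of rack_grip in the frame of dish_in between -0.03 and 0.03 m and z of rack_grip in the frame of dish_in below 0.174 m and angle between rack_grip's own z axis and vertical below 0.14 rad and linear speed of rack below 0.03 m/s and distance of spare_grip from where it was at the start of the episode below 0.03 m); the robot touches nothing.
It fails at once if the empty rack is displaced by more than 30 mm (distance of spare_grip from where it was at the start of the episode above 0.03 m).
It also fails if it takes over 48 s, if anything falls off the work surface, if the arm or the gripper's body presses on something with over 40 N, if the wrist force passes 120 N, or if a joint passes its speed limit or range.

## Robot

A 6-joint arm with a two-finger parallel gripper is mounted at the origin on the work surface. World frame = base frame: x ahead of the robot, y to its left, z up, the work surface at z = 0. Lengths are in mm, angles in degrees, forces in N, time in s.
With the tool pointing down it reaches from about 325 to 925 mm from the base axis. Payload 3.1 kg.
Tool frame: the origin (TCP) lies at the very end of the fingers, on their centre line; the grasp point (between the pads) lies grasp_offset behind it (grasp_offset is the distance from the TCP to the grasp point, in mm); z points along the fingers, x is the direction in which the jaws open and shut, and the axes are right-handed (so a half turn about z gives the same grasp; the last joint's range is limited). The gripper opens to 85 mm and grips with 20 to 120 N. Pads are 22 mm wide; open, the fingers measure 114 mm over their backs; the gripper's body (76 mm by 85 mm) begins 54 mm behind the grasp point. The pads swing forward as they close: fully open they stand 13 mm farther back than shut.
Start: joints at [-78.85, 12.427, 92.441, -0, 75.132, -6.429], TCP at [188.777, -595.821, 231.3] pointing down, gripper open.
Joint ranges: [-157.48, 157.48], [-44.54, 120.13], [17.64, 146.25], [-64.5, 244.5], [7.68, 150.69], [-147.95, 147.95]. Speed limits (degrees/s): [159.86, 159.86, 180, 180, 180, 180].

## Interface

Orientations are given as [roll, pitch, yaw] about the fixed x, y, z axes, in that order (R = Rz(yaw) Ry(pitch) Rx(roll)).
In Python, from station import * gives the robot as it stands. Calls block until the motion is done:
- goto(position, orientation): joint-space move of the TCP to a pose.
- move_l(position, attitude=None, speed=150): straight line of the TCP; attitude=None keeps the orientation; speed is the mean speed in mm/s.
- move_j(angles): joint-space move.
- grip(opening, squeeze=None): finger opening in mm; squeeze is the grip in N (None keeps the last); returns when the fingers have stopped.
- wait(seconds).
- solve_ik(position, orientation): joint angles nearest the present ones, or None.
- get_obs(): the state.
- get_image(name): name is "side" or "top"; returns the picture (384x512x3 uint8, red, green, blue); there is no depth.
- get_calibration(name): a dict with "fx", "fy", "cx", "cy" (pixels), "D" ([k1, k2, p1, p2, k3] as OpenCV has them; the pictures are not rectified), "R" (3x3) and "t" (3): a world point X has camera coordinates R X + t. Camera axes: x right, y down, z forward; pixel columns grow to the right and rows downward; lengths in mm; the calibration is good to about 2 mm. A picture is of the moment at which its call begins. get_calibration takes no time and is no camera call.
A pose or a line that the arm cannot do raises Unreachable and nothing moves.
- sign_off(): hands the job in, once; it reports no verdict.
Trained networks look in the newest picture that a camera, given by its name, has taken for a name from the list of things; names that differ only in an ending like _2 or _b are one class to them, and where a whole thing is asked for, a point or a joint stands for the part that bears it (a point fixed in the world has none). Each returns a list of dicts, best first, with "score" (0 to 1); they miss things now and then, are a little off and sometimes report something else, mostly with a low value. They report only what shows in the picture. A call takes as long as a camera call.
- spot_in(name, camera): "extent" ([centre column, centre row, width, height] in pixels, round what is visible of it).
- regions_of(name, camera): "region" (384x512 bool, what is visible of it) and "extent" ([centre column, centre row, width, height] in pixels, round what is visible of it).
The state is a dict: "t": time; "joint_pos": joint angles; "qvel": joint speeds; "effort": joint torques, N m; "tcp_pos": TCP position; "ee_rot": TCP orientation; "wrist_force": force on the tool from outside, world axes, zero at the start; "moment": the same for the moment, N m; "grip_width": finger opening in mm.
Only numpy, scipy, OpenCV 4.12 (cv2) and the standard library are available. Lean on these libraries where they do the work, as an engineer would, in place of code of your own. Each camera call takes 0.05 s, during which the arm holds its last target. There are 200 camera calls.

## Working session

There is one attempt and no reset: what is moved stays moved. The work goes in short steps, each a Python script; the robot and the scene stay as the last script left them, time stands still between calls to the robot, and variables do not carry over. Pictures are saved under pics/ and viewed, about 8 in all and at most 12, crops included, and the job is handed in when it is done.

```bash
mkdir -p pics; ls; python3 - <<'E'
from station import *
import cv2, numpy as np
for c in ["side","top"]:
    im=get_image(c); cv2.imwrite(f"pics/{c}0.png",im[:,:,::-1]); np.save(f"pics/{c}0.npy",im)
    k=get_calibration(c); R=np.array(k["R"]); print(c,k["fx"],k["cx"],"D",k["D"],"pos",-R.T@np.array(k["t"]),"z",R[2])
    for n in ["hook_pad","rack_grip","dish_in","spare_grip"]:
        print(n,[(round(d["score"],2),np.round(d["extent"]).tolist()) for d in spot_in(n,c)])
o=get_obs();print(o["t"],o["ee_rot"],grasp_offset if 'grasp_offset' in globals() else o.keys())
E
```

```text
pics
side 493.8816130891677 259.8867589424183 D [-0.20598619  0.          0.          0.          0.        ] pos [531.44818911 587.72475309 738.34202248] z [ 0.0610184  -0.72549813 -0.68551384]
hook_pad [(0.66, [229.0, 303.0, 78.0, 27.0])]
rack_grip [(0.7, [274.0, 318.0, 37.0, 102.0])]
dish_in [(0.56, [300.0, 252.0, 50.0, 70.0])]
spare_grip [(0.63, [280.0, 145.0, 18.0, 89.0])]
top 370.5537110973371 256.5636263633086 D [-0.08335442  0.          0.          0.          0.        ] pos [525.7364638    1.31846108 824.70645227] z [ 0.09139889  0.00597702 -0.99579642]
hook_pad [(0.94, [149.0, 183.0, 16.0, 60.0])]
rack_grip [(0.96, [157.0, 222.0, 55.0, 25.0])]
dish_in [(0.92, [265.0, 234.0, 56.0, 42.0])]
spare_grip [(0.88, [360.0, 208.0, 50.0, 28.0])]
0.5 [-1.79997801e+02  3.49251604e-03 -7.24230559e+01] 18.700000000000003
```

View pics/side0.png

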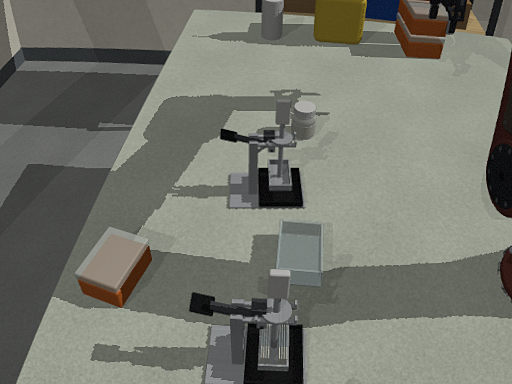

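View pics/top0.png

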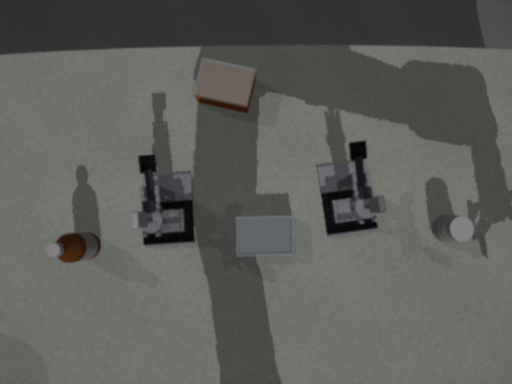

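The side view shows the near stand (handle at ~(279,285), pad at ~(201,303)), the dish at (300,252) and the far stand (handle ~(283,112)). In the top view the near stand is on the left. I'll zoom in to confirm which rack is loaded and to read off points.

```bash
python3 - <<'E'
import cv2, numpy as np
s=cv2.imread("pics/side0.png");t=cv2.imread("pics/top0.png")
def z(im,x,y,w,h,f):
    o=cv2.resize(im[y:y+h,x:x+w],None,fx=f,fy=f,interpolation=cv2.INTER_CUBIC)
    for g in range((x+19)//20*20,x+w,20): cv2.putText(o,str(g),(int((g-x)*f),8),0,.3,(0,0,255)); cv2.line(o,(int((g-x)*f),10),(int((g-x)*f),16),(0,0,255))
    for g in range((y+19)//20*20,y+h,20): cv2.putText(o,str(g),(0,int((g-y)*f)),0,.3,(0,0,255)); cv2.line(o,(20,int((g-y)*f)),(26,int((g-y)*f)),(0,0,255))
    return o
a=z(s,185,260,133,124,3); b=z(s,200,90,133,124,3); c=z(t,115,145,95,106,3.5); d=z(t,300,130,95,106,3.5)
c=cv2.convertScaleAbs(c,alpha=1.7);d=cv2.convertScaleAbs(d,alpha=1.7)
H=372
f=np.vstack([np.hstack([a,b]),]); cv2.imwrite("pics/zs.png",f)
e=z(t,225,205,80,60,3.5)
cv2.imwrite("pics/zt.png",np.hstack([c,d]))
E
```

```text
(no output)
```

View pics/zs.png

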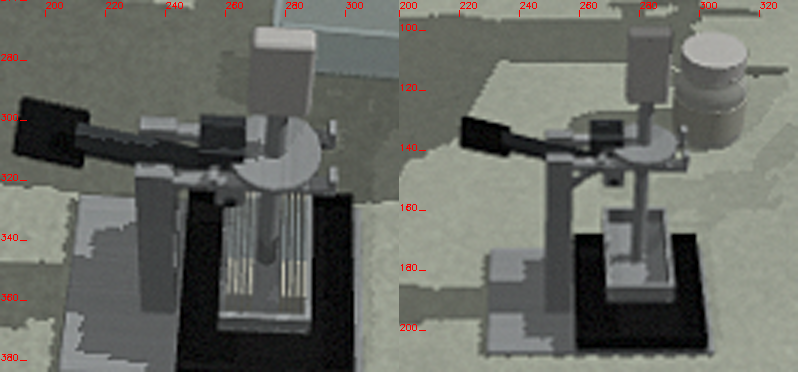

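View pics/zt.png

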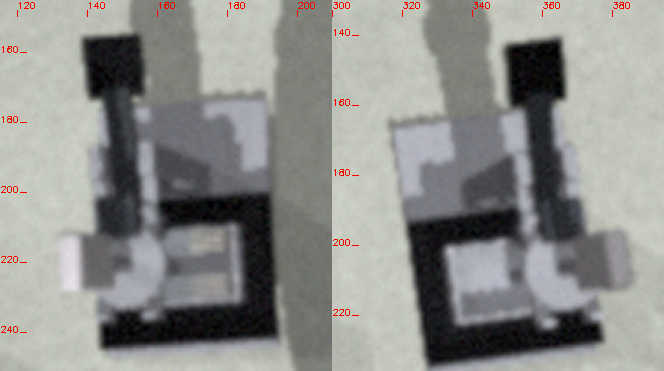

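The near (+y) stand holds the slides: glass shows in its basket at about (265,335) in the side view, and the far basket is empty. I'll fit the stand and dish poses now.

```bash
cat > h.py <<'E'
import numpy as np, cv2
from station import *
from scipy.optimize import least_squares, minimize
K={}
def proj(P,c):
    if c not in K: K[c]=get_calibration(c)
    k=K[c]; A=np.array([[k["fx"],0,k["cx"]],[0,k["fy"],k["cy"]],[0,0,1.]])
    return cv2.projectPoints(np.array(P,float).reshape(-1,1,3),cv2.Rodrigues(np.array(k["R"]))[0],np.array(k["t"],float),A,np.array(k["D"],float))[0].reshape(-1,2)
def place(p,L):
    c,s=np.cos(p[2]),np.sin(p[2]); L=np.array(L,float)
    return np.c_[p[0]+c*L[:,0]-s*L[:,1],p[1]+s*L[:,0]+c*L[:,1],L[:,2]]
E
python3 - <<'E'
from h import *
C,S=17*np.cos(np.radians(16)),17*np.sin(np.radians(16))
pad=[[C,16,152+S],[C,-16,152+S],[-C,-16,152-S],[-C,16,152-S]]
han=[[-90,6,234],[-90,-6,234],[-118,-6,234],[-118,6,234]]
tp=[[138.7,156.1],[155.3,155],[156.1,172.4],[140.1,173.3],[131.6,212.4],[138.1,211.9],[138.7,227.9],[132.1,228.1]]
sp=[[189,311.3],[192.3,292],[215,295.7],[212.3,316],[269.3,275.7],[270.3,269.7],[288.7,270],[290,275.7]]
f=lambda p,cs=("top","side"):np.concatenate([(proj(place(p,pad+han),c)-q).ravel() for c,q in (("top",tp),("side",sp)) if c in cs])
for cs in (("top","side"),("top",),("side",)):
    r=least_squares(f,[650,200,0],args=(cs,),x_scale=[1,1,.01],loss="soft_l1"); print(cs,r.x[:2],np.degrees(r.x[2]),np.abs(f(r.x,cs)).reshape(-1,8,2).round(1).tolist() if len(cs)==2 else r.cost)
    if len(cs)==2: p=r.x
print("handle",place(p,[[-104,0,207]]))
# dish
m={}
for c in("top","side"):
    get_image(c); m[c]=regions_of("dish_in",c)[0]["region"]
    q=cv2.findContours(m[c].astype(np.uint8),0,1)[0]; print(c,m[c].sum(),cv2.boxPoints(cv2.minAreaRect(np.vstack(q))).round(1).tolist())
B=[[x,y,z] for x in(-42,42) for y in(-61,61) for z in(0,45)]
def iou(p,cs=("top","side")):
    e=0
    for c in cs:
        g=np.zeros((1536,2048),np.uint8); h=cv2.convexHull(((proj(place(p,B),c)+.5)*4).astype(np.float32)).astype(np.int32); cv2.fillConvexPoly(g,h,1)
        M=np.kron(m[c],np.ones((4,4),bool)); e-=(M&(g>0)).sum()/(M|(g>0)).sum()
    return e
for cs in (("top","side"),("top",),("side",)):
    best=min((minimize(iou,[p[0]-60,0,a],args=(cs,),method="Nelder-Mead",options=dict(initial_simplex=[[p[0]-60,0,a],[p[0]-100,0,a],[p[0]-60,-40,a],[p[0]-60,0,a+.15]],xatol=.05)) for a in(-.1,0.,.1)),key=lambda r:r.fun)
    print(cs,best.x[:2],np.degrees(best.x[2]),best.fun)
E
```

```text
('top', 'side') [639.57350732 208.01791565] 3.4166758772873163 [[[1.3, 0.4], [0.9, 0.6], [0.4, 0.3], [0.5, 0.6], [1.2, 1.2], [0.4, 1.1], [0.3, 0.3], [1.0, 0.5]], [[0.2, 1.0], [0.0, 0.6], [0.4, 0.8], [0.8, 0.6], [0.9, 0.7], [1.6, 2.2], [1.8, 1.5], [0.5, 0.3]]]
('top',) [639.26711278 206.6969376 ] 3.2629812742689444 2.5140116663824688
('side',) [639.70558948 209.0032508 ] 3.134272066678978 4.905860610729223
handle [[535.75836477 201.81983725 207.        ]]
top 2274 [[236.0, 216.0], [294.0, 216.0], [294.0, 255.0], [236.0, 255.0]]
side 2738 [[274.8999938964844, 285.3999938964844], [277.6000061035156, 219.60000610351562], [324.29998779296875, 221.5], [321.6000061035156, 287.3999938964844]]
('top', 'side') [504.73462083  -9.99899379] 1.079759635965059 -1.8581166720304234
('top',) [504.00044152  -9.87551431] -0.060565929708011855 -0.9597295941271224
('side',) [504.60912858 -10.07899401] 1.3488591965193948 -0.9002911959686912
```

```bash
cat >> h.py <<'E'
ST=[639.57,208.0,np.radians(3.3)]; DI=[504.5,-10.,np.radians(0.7)]
def st(x,z,y=0): return place(ST,[[x,y,z]])[0].tolist()
def save(c,n,box,f):
    x,y,w,h=box; cv2.imwrite(f"pics/{n}.png",cv2.resize(get_image(c)[y:y+h,x:x+w,::-1],None,fx=f,fy=f,interpolation=cv2.INTER_CUBIC))
E
python3 - <<'E'
from h import *
o=get_obs(); p=list(o["tcp_pos"])
for y in (-86.7,93.3): print(y,[None if (q:=solve_ik(a,[180,0,y])) is None else np.round(q).tolist() for a in (st(3,300),st(3,100),st(-104,188),st(-195,230))])
grip(0,40)
move_l([p[0],p[1],400],speed=300)
Y=-86.7
goto(st(3,400),[180,0,Y]); move_l(st(3,185),speed=250)
w0=np.array(get_obs()["wrist_force"]); print("w0",w0,get_obs()["t"])
for z in (160,150,140,130,122,115,110):
    move_l(st(3,z),speed=60); o=get_obs(); print(z,np.round(o["tcp_pos"],1),np.round(np.array(o["wrist_force"])-w0,1),round(o["t"],1))
save("side","press",(170,230,160,154),4)
E
```

```text
-86.7 [[12.0, 16.0, 81.0, 0.0, 83.0, 99.0], [12.0, 26.0, 90.0, -0.0, 64.0, 99.0], [14.0, 8.0, 102.0, 0.0, 70.0, 100.0], [16.0, -5.0, 111.0, 0.0, 74.0, 102.0]]
93.3 [[12.0, 16.0, 81.0, -0.0, 83.0, -81.0], [12.0, 26.0, 90.0, -0.0, 64.0, -81.0], [14.0, 8.0, 102.0, -0.0, 70.0, -80.0], [16.0, -5.0, 111.0, -0.0, 74.0, -78.0]]
w0 [-0.22495561  0.54807499  0.46496918] 6.4083
160 [642.2 208.1 159.3] [-0.2 -0.8  0.1] 7.0
150 [643.  208.3 150.4] [-0.7 -0.4  2.2] 7.3
140 [641.8 208.  138.9] [ 0.1 -1.1  0.8] 7.6
130 [641.5 208.  128.4] [-0.  -0.2 -0.8] 7.9
122 [641.8 208.1 120.9] [-0.2 -0.6  0.2] 8.2
115 [642.  208.1 114.2] [ 1.3 -1.5 -0.6] 8.5
110 [642.2 208.1 109.5] [-0.7 -0.4  0.3] 8.7
```

View pics/press.png

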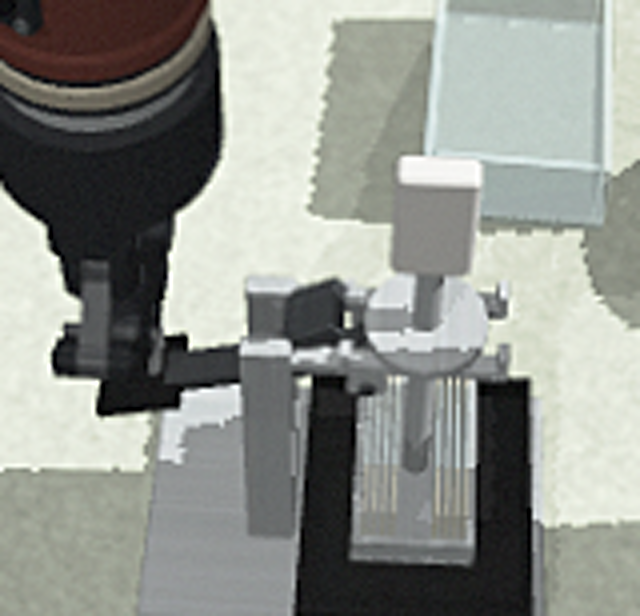

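The keeper is open: its nose is tilted up at about (318,310) in the crop, the pad is down, and the rack is still hanging. Next I retract, check that it stays open, and grasp.

```bash
python3 - <<'E'
from h import *
move_l(st(3,290),speed=250)
move_l(st(-104,290),speed=250)
grip(60,40)
save("side","hover",(170,230,160,154),4)
im=get_image("side"); print([(round(d["score"],2),np.round(d["extent"]).tolist()) for d in spot_in("hook_pad","side")])
move_l(st(-104,190),speed=120); o=get_obs(); print(np.round(o["tcp_pos"],1),np.round(o["wrist_force"],1))
grip(0,45); o=get_obs(); print(o["t"],o["grip_width"],np.round(o["wrist_force"],1),np.round(o["moment"],2))
save("side","grasp",(170,200,160,184),3)
E
python3 -c "
import cv2,numpy as np
a=cv2.imread('pics/hover.png');b=cv2.imread('pics/grasp.png');a=cv2.resize(a,(400,385));b=cv2.resize(b,(400,460))
a=cv2.copyMakeBorder(a,0,75,0,0,0);cv2.imwrite('pics/hg.png',np.hstack([a,b]))"
```

```text
[(0.97, [228.0, 316.0, 65.0, 34.0])]
[536.5 202.2 191. ] [-0.3 -0.3  0.7]
12.4417 11.527137289941004 [-0.4  0.2  2.3] [-0.1   0.04 -0.01]
```

View pics/hg.png

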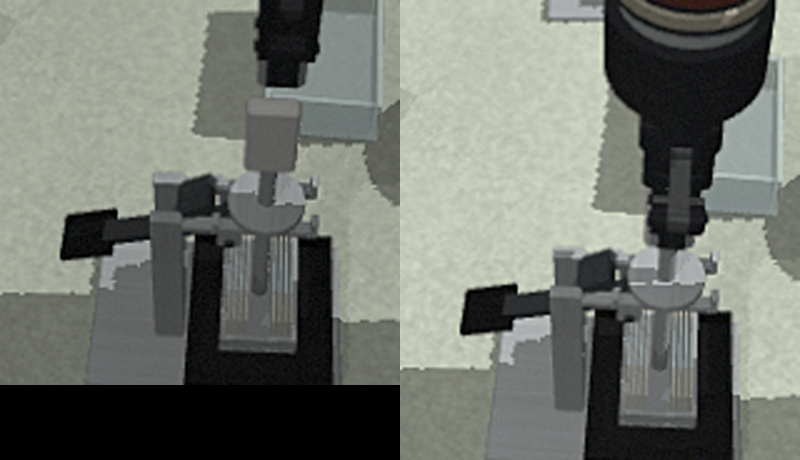

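The keeper stays open and the handle is held (width 11.5 mm). Now I lift, unhook and carry it over the dish.

```bash
python3 - <<'E'
from h import *
def rep(n): o=get_obs(); print(n,round(o["t"],1),np.round(o["tcp_pos"],1),round(o["grip_width"],1),np.round(o["wrist_force"],1),np.round(o["moment"],2))
move_l(st(-104,217),speed=60); rep("up")
move_l(st(-205,217),speed=90); rep("out")
move_l(st(-205,250),speed=120)
a=[180,0,-90+np.degrees(DI[2])]
p=st(-205,250); move_l([p[0],DI[1],250],a,speed=120)
move_l([DI[0],DI[1],250],speed=100); wait(.3); rep("over")
save("top","over_t",(200,170,130,130),3); save("side","over_s",(230,130,130,150),2.6)
E
python3 -c "
import cv2,numpy as np
a=cv2.imread('pics/over_t.png');b=cv2.imread('pics/over_s.png')
a=cv2.resize(a,(390,390));b=cv2.resize(b,(338,390));cv2.imwrite('pics/over.png',np.hstack([a,b]))"
```

```text
up 13.1 [535.8 202.1 217.2] 11.3 [-0.   0.5 -2.9] [ 0.03 -0.06 -0.01]
out 14.4 [435.5 196.2 217.2] 11.3 [ 0.  -0.3 -1.7] [ 0.05 -0.01  0.04]
over 17.8 [504.2 -10.  250.1] 11.4 [-0.2 -0.7 -1.2] [ 0.03  0.01 -0.  ]
```

View pics/over.png

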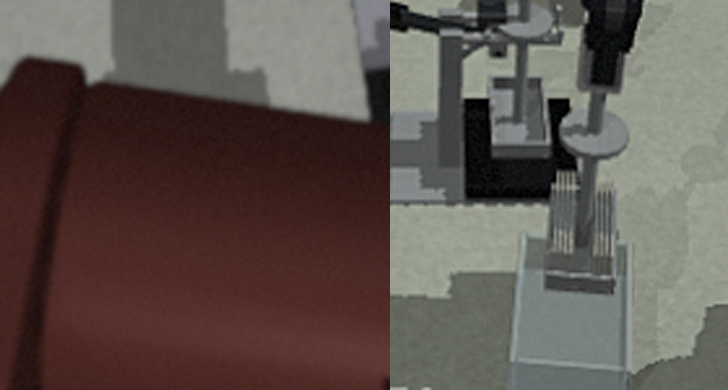

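```bash
python3 - <<'E'
from h import *
hc=np.array([504.2,-10,266])
for tx in (-6,-4,-2,0,2,4,6):   # rotation about y: basket offset along x
  for ty in (0,):
    a=np.radians(tx); R=cv2.Rodrigues(np.array([0,a,0.]))[0]
    L=np.array([[0,0,-70],[0,0,-150],[23,42,-167],[-23,42,-167],[0,0,-61]])
    print(tx,proj(hc+L@R.T,"side").round(1).tolist())
im=get_image("side")
for n in("rack_grip","dish_in"): print(n,[(round(d["score"],2),np.round(d["extent"],1).tolist()) for d in spot_in(n,"side")])
cv2.imwrite("pics/o2.png",cv2.resize(im[120:260,250:360,::-1],None,fx=5,fy=5,interpolation=cv2.INTER_CUBIC)[:600])
E
```

```text
-6 [[303.0, 183.6], [294.5, 216.8], [278.2, 239.1], [304.7, 243.4], [304.0, 179.6]]
-4 [[304.5, 183.8], [297.5, 217.3], [281.5, 239.9], [308.1, 243.5], [305.3, 179.8]]
-2 [[306.0, 184.0], [300.4, 217.6], [284.8, 240.7], [311.6, 243.7], [306.6, 179.9]]
0 [[307.4, 184.1], [303.4, 217.9], [288.2, 241.3], [315.0, 243.7], [307.9, 180.1]]
2 [[308.9, 184.3], [306.4, 218.2], [291.5, 241.9], [318.5, 243.6], [309.2, 180.1]]
4 [[310.4, 184.3], [309.4, 218.3], [294.9, 242.4], [321.9, 243.5], [310.6, 180.2]]
6 [[311.9, 184.4], [312.4, 218.4], [298.4, 242.8], [325.3, 243.3], [311.9, 180.2]]
rack_grip [(0.89, [304.8, 188.3, 32.4, 110.0])]
dish_in [(0.83, [298.1, 253.2, 44.9, 68.7]), (0.28, [281.1, 143.6, 23.1, 94.4])]
```

View pics/o2.png

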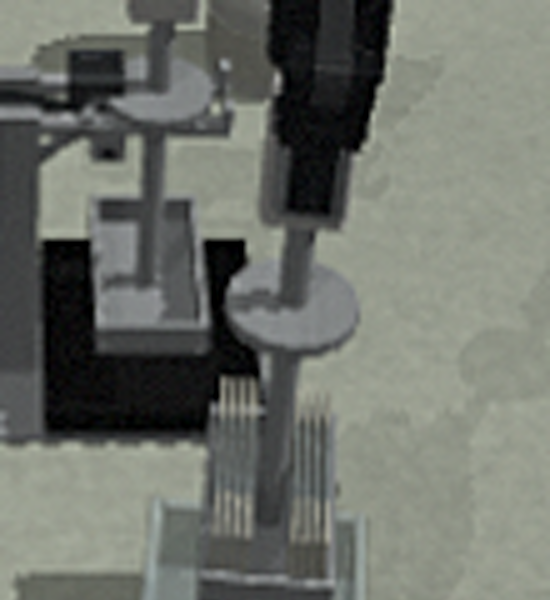

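The basket hangs upright: its bottom corners match a tilt of 0–1°, and it lines up over the dish. I'll lower it while watching the force.

```bash
python3 - <<'E'
from h import *
z=205; move_l([DI[0],DI[1],z],speed=80); wait(.2); w0=np.array(get_obs()["wrist_force"]); print(w0.round(1))
while z>150:
    z-=5 if z>165 else 2
    move_l([DI[0],DI[1],z],speed=40); wait(.1)
    o=get_obs(); d=np.mean([get_obs()["wrist_force"]],0)-w0
    print(z,np.round(o["tcp_pos"],1),d.round(1))
    if d[2]>4 or np.hypot(d[0],d[1])>5: break
print("t",get_obs()["t"])
E
```

```text
[-0.2  0.4 -1.8]
200 [504.4 -10.  199.9] [-0.1 -0.2 -0.3]
195 [504.4 -10.  194.9] [ 1.1 -0.1  0. ]
190 [504.4 -10.  189.9] [-0.4 -0.8 -0.5]
185 [504.4 -10.  184.9] [ 0.8 -0.5 -0.5]
180 [504.4 -10.  179.9] [-0.1 -0.4 -0.9]
175 [504.4 -10.  174.9] [ 0.8 -0.6 -0.1]
170 [504.4 -10.  169.9] [ 0.3 -1.   0. ]
165 [504.4 -10.  164.9] [-0.4 -1.   0.8]
163 [504.5 -10.  163. ] [ 0.2 -0.5  0.2]
161 [504.5 -10.  161. ] [-0.2 -0.6 -0. ]
159 [504.5 -10.  159. ] [0.8 0.5 0.7]
157 [504.5 -10.  156.9] [-0.3 -0.4  0. ]
155 [505.3 -10.3 155.7] [ 1.1 -1.8  3.5]
153 [505.8 -10.4 155.7] [-2.5 -2.1 11.8]
t 24.075
```

Contact came at TCP z ≈ 155.7, and 155–156 was expected for the floor. I'll release and retreat straight up.

```bash
python3 - <<'E'
from h import *
move_l([DI[0],DI[1],155.5],speed=40)
grip(50); wait(.3)
move_l([DI[0],DI[1],300],speed=120)
move_l([380,DI[1],330],speed=200); wait(.5)
o=get_obs();print(o["t"],np.round(o["wrist_force"],1))
save("side","end",(200,90,135,200),3)
get_image("side")
d=spot_in("rack_grip","side"); print([(round(x["score"],2),np.round(x["extent"],1).tolist()) for x in d])
hc=np.array([504.5,-10,172]); print("expect",proj(hc+np.array([[-14,6,27],[14,6,27],[23,42,-167],[-23,42,-167]]),"side").round(1).tolist())
d=spot_in("spare_grip","side"); print([(round(x["score"],2),np.round(x["extent"],1).tolist()) for x in d])
E
```

```text
27.725 [-0.6  0.2 -0.2]
[(0.67, [300.9, 226.2, 28.5, 87.7])]
expect [[315.9, 186.0], [298.7, 184.5], [284.8, 274.5], [309.7, 276.8]]
[(0.58, [281.1, 146.4, 22.1, 96.1])]
```

View pics/end.png

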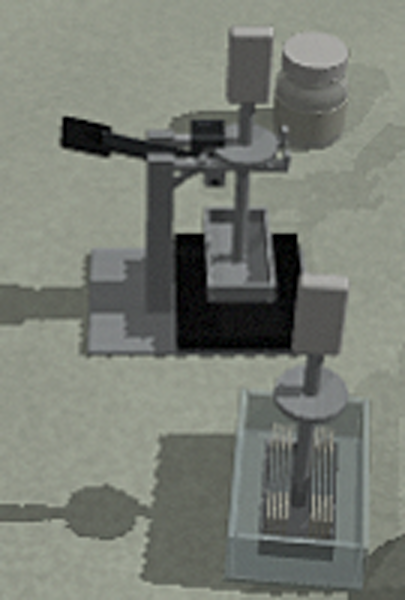

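The rack stands upright inside the dish. Its handle top is at about (300–315,183), against an expected (299–316,185). The empty rack has not moved.

```bash
python3 -c "
from station import *
sign_off()"
```

```text
the job is handed in; nothing more can be done
```

The loaded rack, from the stand on the robot's left (+y), now stands upright on the floor of the dish, and the job is handed in. The handover gave no verdict.

- **Keeper:** I pressed its pad until it snapped open. The rack was still hanging, and the keeper stayed open after I withdrew.
- **Move:** I took the handle across its width, lifted it 27 mm, drew it back about 100 mm and lowered it into the dish. It touched the floor at the expected height, with a peak of about 12 N, and I let go.
- **Last checks:** In the final side picture the handle and basket were within about 2 pixels of where a centred, upright rack would appear. The empty rack was still hanging in place. The gripper was clear with about 0 N at the wrist, at 27.7 s of the 48 s allowed.
- **Not measured or not usable:**
  - I judged the open pad's height by eye from the picture and did not measure it.
  - The press showed at most about 2 N instead of the stated 4 N.
  - While the rack was held over the dish, the arm blocked the top camera. I checked alignment and the final placing from the side view only.

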